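# Click the charged battery pack into the air pump

## Robot

A 6-joint arm with a two-finger parallel gripper is mounted at the origin on the work surface. World frame = base frame: x ahead of the robot, y to its left, z up, the work surface at z = 0. Lengths are in m, angles in rad, forces in N, time in s.
With the tool pointing down it reaches from about 0.375 to 0.75 m from the base axis. Payload 9 kg.
Tool frame: the origin (TCP) lies between the finger pads; the fingertips stand 11 mm ahead of it and the grasp point (between the pads) lies 8 mm behind it; z points along the fingers, y is the line along which they close (so a half turn about z gives the same grasp; the last joint's range is limited). The gripper opens to 85 mm and grips with 20 to 120 N. Pads are 22 mm wide; open, the fingers measure 114 mm over their backs; the gripper's body (76 mm by 85 mm) begins 54 mm behind the grasp point. The pads swing forward as they close: fully open they stand 13 mm farther back than shut.
Start: joints at [1.016, 0.104, 0.097, 1.564, 0, 1.353], TCP at [0.198, 0.566, 0.242] pointing down, gripper open.
Joint ranges: [-2.99, 2.99], [-0.84, 1.86], [-1.1, 1.16], [-1.84, 2.11], [-1.51, 1.56], [-3.14, 3.14]. Speed limits (rad/s): [2.22, 2.22, 2.57, 3.14, 3.14, 3.14].

## Interface

Orientations are given as a rotation vector (axis times angle).
In Python, from plant import ctrl, cams, hand_in gives the robot as it stands.
- The arm moves only by the shell command python3 -m inch 'ROWS' [FORCE]. ROWS is a JSON object of lists of equal length, an entry for each row: "slide": the shift along the tool's x, y, z in units of 30 mm (1.0 is 30 mm), a list of three; "twist": the turn about the tool's z in units of 8 degrees (1.0 is 8 degrees); "fingers": the closure, from 0 (fully open) to 1 (shut). A call has 1 to 20 rows; each row shifts and turns the commanded pose from where the row before left it, along the tool's axes as they then stand; what a row does not reach is not made up. A row lasts 1/8 s, in which the tool goes at most 62.5 mm and 10.7 degrees, less where a joint would pass 70% of its speed; a pose out of reach is approached as far as the arm can. A call is refused whole if a number of a shift passes 1 or a number of a turn 1, either way. A call with a gripper value outside its range is refused whole. The fingers move at their own pace and stop on an object; FORCE is the grip in N (left out, the last holds). Time passes only in rows, so rows that do not move let the fingers close. It gives the time, the measured TCP pose, the force, the opening and the grip force at its end, in the units of the state.
- ctrl.sense(): the state, without advancing time (a new reading comes with each control period).
- cams.capture(name): name is "scene" or "top"; returns a dict with "image" (480x640x3 uint8, red, green, blue), "z_map" (480x640 float32, m along the optical axis (not along the pixel's ray), 0 where there is no reading), "fx", "fy", "cx", "cy" (pixels), "D" ([k1, k2, p1, p2, k3] as OpenCV has them; the pictures are not rectified), "camera_from_world" (4x4, takes a point from world to camera coordinates). Camera axes: x right, y down, z forward; pixel columns grow to the right and rows downward; lengths in m; the calibration is good to about 2 mm. A picture is of the moment at which its call begins.
- hand_in(): hands the job in; it is judged then, once.
The state is a dict: "clock": time; "joint_pos": joint angles; "joint_velocities": joint speeds; "effort": joint torques, N m; "tool_pos": TCP position; "orientation": TCP orientation; "wrist_force": force on the tool from outside, world axes, zero at the start; "moment": the same for the moment, N m; "width": finger opening in m; "grasp_force": force on a finger pad.
Only numpy, scipy, OpenCV 4.12 (cv2) and the standard library are available. Lean on these libraries where they do the work, as an engineer would, in place of code of your own. Each camera call takes 0.05 s, during which the arm holds its last target. There are 200 camera calls.

## Task

The orange battery pack on the charger is full: press the charger's red catch so that the pack springs free, take the pack off its rail, and slide it into the battery bay of the blue air pump until it is fully home and the pump's red catch has clicked up behind it. Feel for the click and stop there, without ramming the pack against the stop behind it; leave the mug, cartridge and carton where they stand, and let go of everything at the end.

Things in the scene. Friction and masses are not known exactly. Their poses are not given: they have to be found in the camera images.
- pack_center (a point): Centre of the loose battery pack (about 0.45 kg): black foot plate 80 long (x) x 64 wide (y) x 8 high, on it an orange body 78 x 50 wide x 48 high, smooth flat sides; 56 high in all. The point is 28 mm above its underside. z up, +x the end that enters a rail first. Starts latched home on the charger, axes along the charger's.
- charger: Grey battery charger, fixed. Origin: on the bench below the centre of a pack that is latched home; z up, +x the way a pack slides on. All mm given for it are in this frame, heights above the bench. Deck: x -52 to 44, 96 wide, top at 30. Housing behind it: x 44 to 110, 110 wide, 75 high. Hard stop for the pack 4 mm past home.
- charger_press (a point): Top of the charger's ribbed red catch tab, at x = -80, height 27 (tab 36 wide, x -98 to -48). Pressed down 7 mm or more (travel 9 mm, 2 to 6 N) it lowers the tooth behind the pack; a plunger in the housing then pushes the pack about 18 mm back, where it lies loose in the rail. The tab springs up again when let go.
- charger_catch (a joint): Charger's catch, m pressed down: 0 up (latching), 0.009 fully down. Its tooth (x -52 to -40, 30 wide) stands 6 mm above the deck when up; a pack lying over it holds it down by its weight.
- charger_setdown (a point): Point on the charger's deck at x = -55, height 30: a pack whose centre is above it, or farther to -x, is clear of the lips and can be lifted straight up.
- pump: Blue cordless air pump, fixed. Origin: on the bench below the centre of a pack that is home with the carriage set to 0; z up, +x the way the pack slides in. Deck, rail, lips and guides as on the charger, at the same offsets. Stop, red catch and plunger sit on a stiff carriage left at any setting from 14 mm nearer (-x) to 6 mm deeper, not known beforehand: feel for it. Housing: x 50 to 124, 120 wide, 135 high, carrying handle above it up to 168.
- pump_setdown (a point): Point on the pump's deck at x = -55, height 30: here or farther to -x a pack can be set down on the deck (over the tooth, which it presses down), to be slid in towards +x.
- pump_lips (a point): Rail of the pump (charger alike), deck height at x = 21: side walls 67 apart, x -2 to 44; over them lips 55 apart that hold the foot plate down, underside 9.7 and top 13.7 mm above the deck, with bent-up lead-ins from x = -11 reaching 17 mm above the deck. Guides at the sides flare out to 84 apart at x = -24.
- pump_hood (a point): Lower front edge of the pump's motor housing, which overhangs the bay from x = 12 on: underside 100, top 135 above the bench, 110 wide. A gripper holding the pack from above cannot follow it home: it must let go and push the pack's rear end.
- pump_ejector (a joint): Spring plunger in the pump, m: 0.018 fully out, 0 when the pack is home. For carriage setting 0 it meets the pack 18 mm before home and pushes it back with 3 N, rising to 6 N at home; the rail is smooth, so about 8 to 12 N of push brings the pack home. A pack let go before the catch has clicked is pushed back out.
- pump_catch (a joint): Pump's catch, m pressed down: 0 up, about 0.006 while the pack lies over its tooth, back to 0 once it has clicked up behind the rear of the foot plate. Tab and tooth are like the charger's, shifted with the carriage; the pack is home at x = -14 to +6, and its hard stop is 4 mm farther.
- mug_center (a point): White mug, 72 mm across, 85 high, with handle; the point is at half height. Leave alone.
- cartridge_center (a point): Blue and white gas cartridge, 70 mm across, 110 high; the point is at half height. Leave alone.
- carton_center (a point): Small cardboard carton 90 x 70 x 80 high; the point is at half height. Leave alone.
Things that resemble listed ones, but are neither listed nor needed, are in the scene too. Several things have the shape of the charger; the one meant has the colours described above.

How it is judged:
By the outcome, as a careful person would: the job done as asked, in the order asked, and still so for the second after the job is handed in, with the robot touching nothing.
It also fails if it takes over 64 s, if anything falls off the work surface, if the arm or the gripper's body presses on something with over 40 N, if the wrist force passes 120 N, or if a joint passes its speed limit or range.

## Working session

There is one attempt and no reset: what is moved stays moved. The work goes in short steps, Python scripts to look and compute and a shell command to move; the robot and the scene stay as the last step left them, time stands still between calls to the robot, and variables do not carry over. Pictures are saved under pics/ and viewed, at most 10 in all, crops included, and the job is handed in when it is done.

```bash
ls; mkdir -p pics; python3 - <<'E'
from plant import ctrl,cams
import cv2,numpy as np
for n in("scene","top"):
    c=cams.capture(n); cv2.imwrite(f"pics/{n}0.png",c["image"][...,::-1]); np.savez(f"{n}0.npz",**c)
    print(n,c["fx"],c["D"],np.round(c["camera_from_world"],3).tolist())
s=ctrl.sense();print(s)
E
```

```text
pics
scene 489.07769108401834 [-0.10835578  0.          0.          0.          0.        ] [[0.806, 0.592, 0.017, -0.406], [0.418, -0.548, -0.725, -0.214], [-0.42, 0.591, -0.689, 1.554], [0.0, 0.0, 0.0, 1.0]]
top 618.4437657889799 [-0.04628535  0.          0.          0.          0.        ] [[-0.011, -1.0, -0.014, -0.058], [-0.993, 0.013, -0.114, 0.559], [0.114, 0.012, -0.993, 1.769], [0.0, 0.0, 0.0, 1.0]]
{'clock': 0.1, 'joint_pos': array([ 1.01630453e+00,  1.04629690e-01,  9.65737808e-02,  1.56393907e+00,
       -9.25228127e-06,  1.35311071e+00]), 'joint_velocities': array([ 0.00027806, -0.00172245,  0.00234743,  0.00073809,  0.00019631,
        0.00027678]), 'effort': array([ 6.63774743e-03, -5.58205318e+01,  5.04722607e+01,  1.29237919e-02,
       -2.95713025e-04, -3.57583041e-06]), 'tool_pos': array([0.19811274, 0.56603995, 0.24162061]), 'orientation': array([-5.26482515e-01, -3.09671366e+00,  1.74946456e-03]), 'wrist_force': array([0.09553114, 0.47853633, 0.25276842]), 'moment': array([ 0.0171974 ,  0.01004198, -0.0109994 ]), 'grasp_force': 0.0, 'width': 0.0851124395850859}
```

View pics/scene0.png

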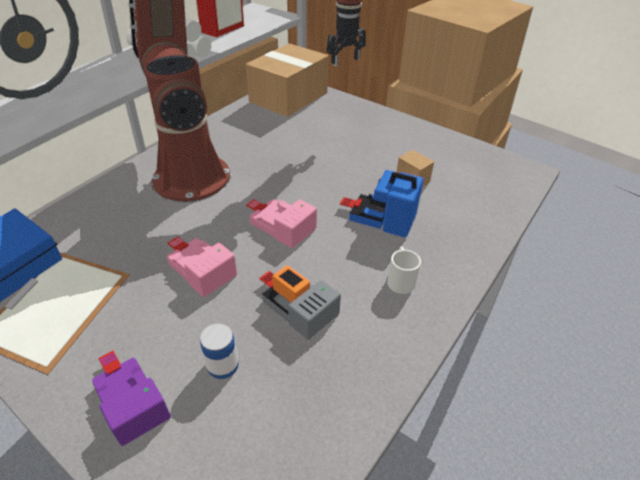

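View pics/top0.png

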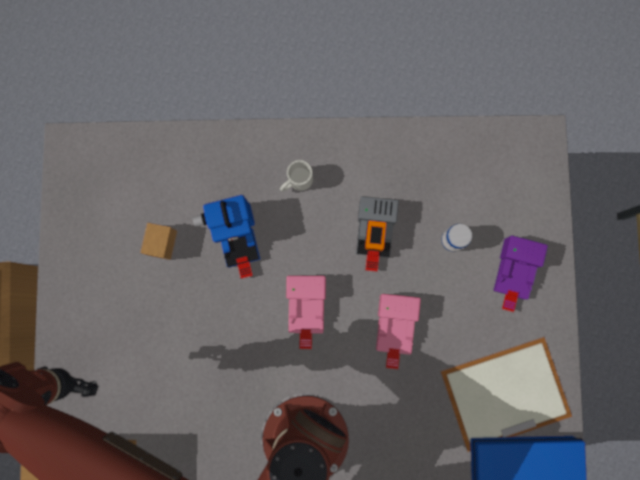

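The scene view shows the charger with the orange pack at (300,295) and the blue pump at (390,205). In the top view the charger is at (376,235) with its tab at (372,260), and the pump is at (232,230) with its tab at (245,267). The pink and purple units are decoys.

```bash
cat > h.py <<'E'
import numpy as np,cv2
def cloud(c):
    K=np.array([[c["fx"],0,c["cx"]],[0,c["fy"],c["cy"]],[0,0,1]],float)
    v,u=np.mgrid[:480,:640]
    n=cv2.undistortPoints(np.stack([u,v],-1).reshape(-1,1,2).astype(float),K,np.array(c["D"],float)).reshape(480,640,2)
    z=c["z_map"][...,None]
    P=np.concatenate([n*z,z],-1); T=np.array(c["camera_from_world"])
    return (P-T[:3,3])@T[:3,:3]
def rect(p):
    r=cv2.minAreaRect((p[:,:2]*1000).astype(np.float32)); return np.round(r[0],1),np.round(r[1],1),round(r[2],1)
E
python3 - <<'E'
from h import *
for cam in("top","scene"):
    c=np.load(cam+"0.npz");P=cloud(c);ok=c["z_map"]>0
    hsv=cv2.cvtColor(c["image"],cv2.COLOR_RGB2HSV);H,S,V=[hsv[...,i].astype(int) for i in range(3)]
    X,Y,Z=P[...,0],P[...,1],P[...,2]
    print(cam,"bench z",np.median(Z[ok&(abs(X-.5)<.3)&(abs(Y)<.4)]))
    red=ok&((H<6)|(H>174))&(S>180)&(V>90); org=ok&(H>7)&(H<16)&(S>200)&(V>150); blue=ok&(H>105)&(H<118)&(S>150)
    boxC=(X>.4)&(X<.75)&(Y>-.28)&(Y<-.08); boxP=(X>.4)&(X<.8)&(Y>.04)&(Y<.32)
    for n,m in dict(tabC=red&boxC&(Z>.015)&(Z<.045),org=org&boxC&(Z>.076),houC=ok&boxC&(Z>.062)&(Z<.079)&(S<80),
        tabP=red&boxP&(Z>.015)&(Z<.045),houP=blue&boxP&(Z>.122)&(Z<.145),han=ok&boxP&(Z>.152)).items():
        if cam=="scene" and m.sum()<20 or m.sum()<5: print(n,m.sum());continue
        p=P[m];print(n,m.sum(),"mean",np.round(p.mean(0)*1000),"rect",*rect(p),"zmed",np.round(np.median(p[:,2]),4))
E
```

```text
top bench z 0.002686358511599011
tabC 202 mean [ 510. -200.   30.] rect [ 509.  -200.8] [31.9 57.1] 81.3 zmed 0.03
org 141 mean [ 575. -208.   86.] rect [ 575.6 -208. ] [48.3 78.1] 83.2 zmed 0.0865
houC 684 mean [ 650. -218.   74.] rect [ 549.6 -208.1] [110.3 274.5] 84.3 zmed 0.0747
tabP 210 mean [495. 173.  31.] rect [494.3 173.2] [57.6 32. ] 17.0 zmed 0.03
houP 1420 mean [620. 202. 136.] rect [620.8 204.2] [109.8 120.6] 13.5 zmed 0.1357
han 152 mean [629. 206. 167.] rect [629.6 206.4] [72.2 16.3] 13.2 zmed 0.1675
scene bench z 0.0015372006368820116
tabC 51 mean [ 503. -207.   29.] rect [ 504.9 -205.7] [23.8 44.8] 69.4 zmed 0.0283
org 3
houC 1218 mean [ 653. -224.   74.] rect [ 545.7 -211.4] [116.2 288. ] 86.5 zmed 0.0751
tabP 72 mean [503. 171.  32.] rect [496.9 173.1] [53.  32.4] 11.7 zmed 0.0305
houP 894 mean [633. 184. 133.] rect [626.1 200.7] [112.4 117.1] 15.4 zmed 0.134
han 168 mean [636. 203. 162.] rect [635.4 204. ] [72.7 18.5] 15.5 zmed 0.1634
```

```bash
cat >> h.py <<'E'
# frames: origin xy (m), yaw deg
CH=[.5756,-.208,-6.6]; PU=[.5546,.1886,13.3]
def fr(F,x,y=0):
    a=np.radians(F[2]); return np.array([F[0]+x*np.cos(a)-y*np.sin(a),F[1]+x*np.sin(a)+y*np.cos(a)])
def go(F,x,y,z,s):
    """units left to TCP at frame (x,y), height z, with tool x = -frame x; also pose in frame"""
    from scipy.spatial.transform import Rotation as R
    p=np.array(s["tool_pos"]);M=R.from_rotvec(s["orientation"]).as_matrix()
    yaw=np.degrees(np.arctan2(M[1,1],M[0,1])); tw=-((F[2]+90-yaw+90)%180-90)/8
    a=np.radians(F[2]); t=np.r_[fr(F,x,y),z]; d=t-p
    B=np.array([[-np.cos(a),-np.sin(a),0],[-np.sin(a),np.cos(a),0],[0,0,-1]])
    q=p-np.r_[F[:2],0]
    print("twist",round(tw,2),"slide(after twist)",np.round(B@d/.03,2),"pose in frame",np.round((B@q)*[-1,1,-1]*1000,1),"tilt",np.round(M[:,2],3))
    print("F frame",np.round((B@np.array(s["wrist_force"]))*[-1,1,-1],1),"t",round(s["clock"],2),"w",round(s["width"],4),"g",round(s["grasp_force"],1))
E
python3 - <<'E'
from h import *
from plant import ctrl
go(CH,-.086,0,.06,ctrl.sense())
E
python3 -m inch '{"slide":[[0,0,0],[0,0,0],[-1,-1,0],[-1,-1,0],[-1,-1,0],[-1,-1,0],[-1,-1,0],[-1,-1,0],[-1,-1,0],[-1,-1,0],[-1,-1,0],[-1,-1,0],[-1,-1,0],[-1,-1,0]],"twist":[-0.8,-0.8,0,0,0,0,0,0,0,0,0,0,0,0],"fingers":[1,1,1,1,1,1,1,1,1,1,1,1,1,1]}'
python3 - <<'E'
from h import *
from plant import ctrl
go(CH,-.086,0,.06,ctrl.sense())
E
```

```text
twist -1.59 slide(after twist) [-12.6  -24.18   6.05] pose in frame [-464.   725.5  241.6] tilt [-0.001 -0.001 -1.   ]
F frame [0.  0.5 0.3] t 0.1 w 0.0851 g 0.0
clock: 1.85
tool_pos: [0.5158, 0.1667, 0.242]
orientation: [-0.178, -3.136, -0.0]
wrist_force: [-0.2, -0.3, 0.7]
width: -0.0001
grasp_force: 0.0
twist 0.01 slide(after twist) [ -0.55 -12.18   6.07] pose in frame [-102.5  365.3  242. ] tilt [-0.  0. -1.]
F frame [-0.2 -0.3  0.7] t 1.85 w -0.0001 g 0.0
```

```bash
python3 -m inch '{"slide":[[0,-1,0],[0,-1,0],[0,-1,0],[0,-1,0],[0,-1,0],[0,-1,0],[0,-1,0],[-0.5,-1,0],[0,-1,0.5],[0,-1,1],[0,-1,1],[0,-1,1],[0,-0.2,1],[0,0,1],[0,0,0.5],[0,0,0]],"twist":[0,0,0,0,0,0,0,0,0,0,0,0,0,0,0,0],"fingers":[1,1,1,1,1,1,1,1,1,1,1,1,1,1,1,1]}'
python3 - <<'E'
from h import *
from plant import ctrl,cams
go(CH,-.086,0,.038,ctrl.sense())
c=cams.capture("scene");cv2.imwrite("pics/a.png",cv2.resize(c["image"][220:350,210:370,::-1],(640,520),interpolation=2))
E
```

```text
clock: 3.85
tool_pos: [0.4881, -0.1969, 0.0615]
orientation: [-0.178, -3.135, -0.002]
wrist_force: [-0.9, 0.3, 0.4]
width: -0.0002
grasp_force: 0.0
twist 0.01 slide(after twist) [-0.07 -0.03  0.78] pose in frame [-88.2   1.   61.5] tilt [-0.002  0.001 -1.   ]
F frame [-0.9  0.2  0.4] t 3.85 w -0.0002 g 0.0
```

View pics/a.png

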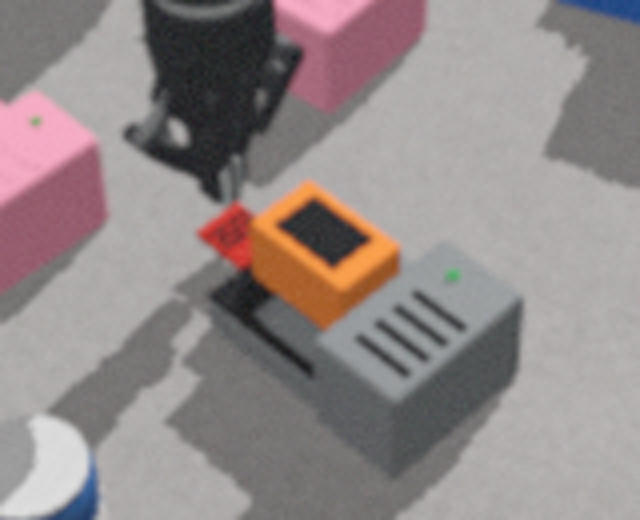

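The crop shows the shut fingertips at (230,195), directly over the red tab and clear of the pack. I'll press now.

```bash
python3 -m inch '{"slide":[[0,0,0.5],[0,0,0.25],[0,0,0.15],[0,0,0.15],[0,0,0],[0,0,0]],"twist":[0,0,0,0,0,0],"fingers":[1,1,1,1,1,1]}'
python3 - <<'E'
from h import *
from plant import ctrl,cams
go(CH,-.086,0,.030,ctrl.sense())
c=cams.capture("top");P=cloud(c);hsv=cv2.cvtColor(c["image"],cv2.COLOR_RGB2HSV)
m=(hsv[...,0]>7)&(hsv[...,0]<16)&(hsv[...,1]>200)&(hsv[...,2]>150)&(P[...,2]>.076)&(P[...,0]>.4)&(abs(P[...,1]+.2)<.1)
print(rect(P[m]),m.sum())
E
```

```text
clock: 4.65
tool_pos: [0.4888, -0.1974, 0.031]
orientation: [0.178, 3.136, 0.0]
wrist_force: [-0.8, 0.6, 2.9]
width: -0.0001
grasp_force: 1.0
twist 0.01 slide(after twist) [-0.05 -0.02  0.03] pose in frame [-87.5   0.5  31. ] tilt [ 0.  0. -1.]
F frame [-0.9  0.5  2.9] t 4.65 w -0.0001 g 1.0
(array([ 594.9, -188.1]), array([3. , 5.4]), 87.3) 5
```

```bash
python3 -m inch '{"slide":[[0,0,0.07],[0,0,0],[0,0,0],[0,0,-0.5],[0,0,-1],[0,0,-1],[0.5,0,-1],[1,0,-0.5],[1,0,0],[0.5,0,0],[0,0,0]],"twist":[0,0,0,0,0,0,0,0,0,0,0],"fingers":[1,1,1,1,0.5,0,0,0,0,0,0]}'
python3 - <<'E'
from h import *
from plant import ctrl,cams
go(CH,-.018,0,.15,ctrl.sense())
for n in("top","scene"):
    c=cams.capture(n);P=cloud(c);hsv=cv2.cvtColor(c["image"],cv2.COLOR_RGB2HSV)
    m=(hsv[...,0]>7)&(hsv[...,0]<16)&(hsv[...,1]>180)&(hsv[...,2]>130)&(P[...,2]>.08)&(P[...,0]>.4)&(abs(P[...,1]+.2)<.1)
    print(rect(P[m]),m.sum())
cv2.imwrite("pics/b.png",cv2.resize(c["image"][220:350,210:370,::-1],(640,520),interpolation=2))
E
```

```text
clock: 6.08
tool_pos: [0.3991, -0.1875, 0.1496]
orientation: [0.179, 3.135, -0.001]
wrist_force: [0.8, -0.2, -0.1]
width: 0.0855
grasp_force: 0.0
twist 0.01 slide(after twist) [-5.32 -0.   -0.01] pose in frame [-1.777e+02  1.000e-01  1.496e+02] tilt [ 0.001 -0.001 -1.   ]
F frame [ 0.8 -0.1 -0.1] t 6.08 w 0.0855 g 0.0
(array([ 558.4, -206.6]), array([50.1, 78.7]), 83.6) 124
(array([ 563. , -210.8]), array([45.5, 73.2]), 81.9) 115
```

View pics/b.png

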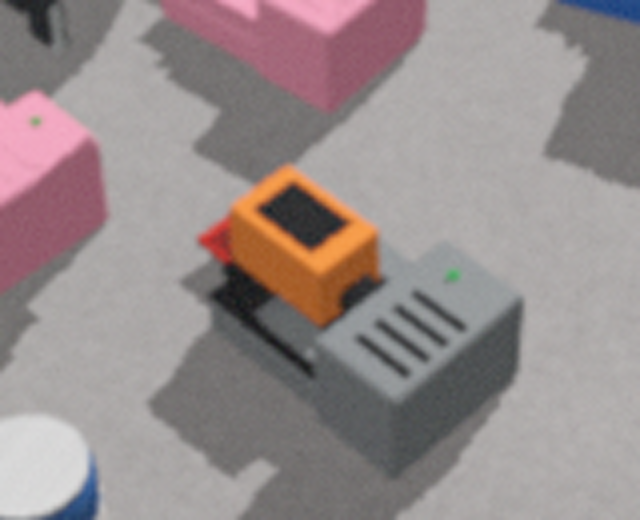

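The pack has sprung back about 17 mm: its body now ends over the tab at (235,240) and a gap shows at the housing. I'll grasp it slightly behind its centre.

```bash
python3 -m inch '{"slide":[[-1,0,0],[-1,0,0],[-1,0,0],[-1,0,0],[-1,0,0],[-0.08,0,0.4],[0,0,0.9],[0,0,0.9],[0,0,0.5],[0,0,0.25],[0,0,0],[0,0,0],[0,0,0],[0,0,0],[0,0,0],[0,0,0]],"twist":[0,0,0,0,0,0,0,0,0,0,0,0,0,0,0,0],"fingers":[0,0,0,0,0,0,0,0,0,0,0,0.5,1,1,1,1]}' 35
python3 - <<'E'
from h import *
from plant import ctrl
go(CH,-.066,0,.061,ctrl.sense())
E
```

```text
clock: 8.18
tool_pos: [0.5513, -0.2048, 0.0612]
orientation: [0.178, 3.135, -0.001]
wrist_force: [-1.1, 0.4, 5.3]
width: 0.0498
grasp_force: 37.3
twist 0.01 slide(after twist) [ 1.38 -0.01  0.01] pose in frame [-24.5   0.4  61.2] tilt [ 0.001 -0.001 -1.   ]
F frame [-1.1  0.2  5.3] t 8.18 w 0.0498 g 37.3
```

```bash
python3 -m inch '{"slide":[[0,0,-0.02],[0.3,0,0],[0.4,0,0],[0.4,0,0],[0.4,0,0],[0.2,0,0],[0,0,0],[0,0,-0.3],[0,0,-0.6],[0,0,-1],[0,0,-1],[0,0,-1],[0,0,-0.3],[0,0,0]],"twist":[0,0,0,0,0,0,0,0,0,0,0,0,0,0],"fingers":[1,1,1,1,1,1,1,1,1,1,1,1,1,1]}'
python3 - <<'E'
from h import *
from plant import ctrl,cams
s=ctrl.sense();go(CH,-.066,0,.061,s);go(PU,-.062-.007,0,.17,s)
c=cams.capture("scene");cv2.imwrite("pics/c.png",cv2.resize(c["image"][150:350,180:440,::-1],(780,600),interpolation=2))
E
```

```text
clock: 9.93
tool_pos: [0.5, -0.1987, 0.1867]
orientation: [0.178, 3.137, 0.0]
wrist_force: [0.1, 0.6, -5.9]
width: 0.0496
grasp_force: 37.8
twist 0.01 slide(after twist) [-0.34 -0.02  4.19] pose in frame [-76.1   0.5 186.7] tilt [ 0.  0. -1.]
F frame [-0.   0.6 -5.9] t 9.93 w 0.0496 g 37.8
twist -2.47 slide(after twist) [-2.44 12.15  0.56] pose in frame [-142.2 -364.4  186.7] tilt [ 0.  0. -1.]
F frame [ 0.2  0.6 -5.9] t 9.93 w 0.0496 g 37.8
```

View pics/c.png

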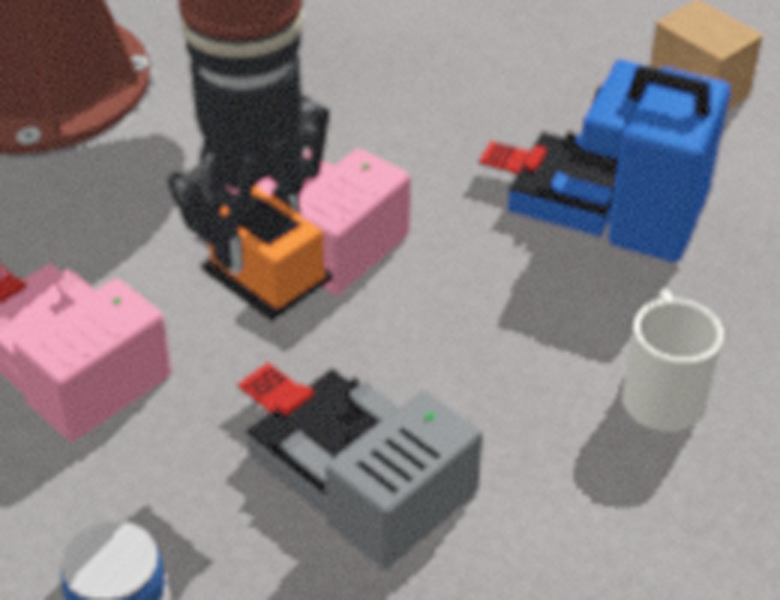

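The pack hangs level in the gripper at (270,250) and the charger deck is empty. Next I carry it over to the pump.

```bash
sed -i 's/PU=.*/PU=[.5546,.1886,13.5]/' h.py
python3 -m inch '{"slide":[[0,0,0],[0,0,0],[0,0,0],[0,0.6,0],[0,1,0],[0,1,0],[0,1,0],[0,1,0],[0,1,0],[0,1,0],[0,1,0],[0,1,0],[-0.4,1,0],[-0.4,1,0],[-0.4,1,0],[-0.4,1,0],[-0.4,0.5,0],[0,0,0],[0,0,0]],"twist":[-0.8,-0.85,-0.85,0,0,0,0,0,0,0,0,0,0,0,0,0,0,0,0],"fingers":[1,1,1,1,1,1,1,1,1,1,1,1,1,1,1,1,1,1,1]}'
python3 - <<'E'
from h import *
from plant import ctrl,cams
s=ctrl.sense();go(PU,-.062-.007,0,.10,s)
for n in("top","scene"):
    c=cams.capture(n);P=cloud(c);hsv=cv2.cvtColor(c["image"],cv2.COLOR_RGB2HSV)
    m=(hsv[...,0]>7)&(hsv[...,0]<16)&(hsv[...,1]>180)&(hsv[...,2]>130)&(P[...,2]>.12)&(P[...,0]>.4)&(abs(P[...,1]-.16)<.1)
    print(rect(P[m]),m.sum(), np.round(np.percentile(P[m][:,2],[5,50,95]),3))
cv2.imwrite("pics/d.png",cv2.resize(c["image"][120:270,310:470,::-1],(640,600),interpolation=2))
E
```

```text
clock: 12.35
tool_pos: [0.4657, 0.1973, 0.1861]
orientation: [0.368, -3.119, 0.0]
wrist_force: [0.4, -0.7, -5.7]
width: 0.0494
grasp_force: 38.4
twist -0.0 slide(after twist) [-0.51 -0.98  2.87] pose in frame [-84.4  29.3 186.1] tilt [-0.001 -0.    -1.   ]
F frame [ 0.3 -0.8 -5.7] t 12.35 w 0.0494 g 38.4
(array([470.7, 170.7]), array([52.7, 84.5]), 88.5) 63 [0.205 0.213 0.338]
(array([489.3, 181.7]), array([79.1, 42.8]), 44.2) 285 [0.168 0.19  0.211]
```

View pics/d.png

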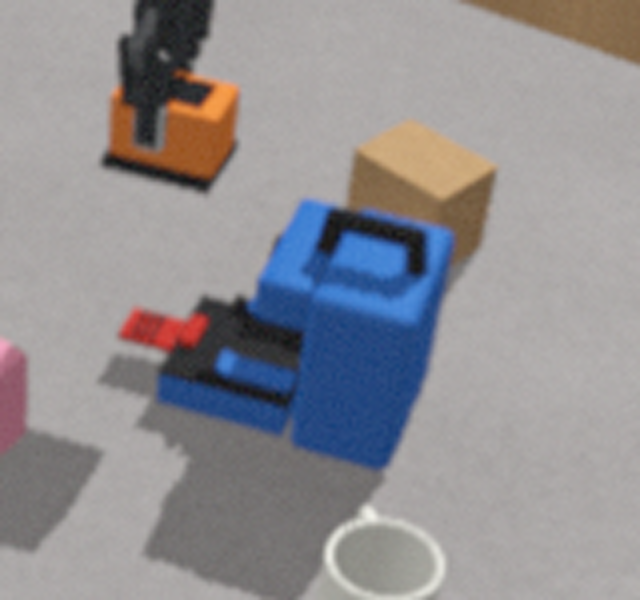

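The pack is held level above and to the side of the bay at (175,125), and the bay is clear. Next I line it up and lower it behind the lips.

```bash
python3 -m inch '{"slide":[[-0.5,-0.5,0],[0,-0.48,0.3],[0,0,1],[0,0,1],[0,0,1],[0,0,0.5],[0,0,0.2],[0,0,0],[0,0,0]],"twist":[0,0,0,0,0,0,0,0,0],"fingers":[1,1,1,1,1,1,1,1,1]}'
python3 - <<'E'
from h import *
from plant import ctrl
go(PU,-.069,0,.0615,ctrl.sense())
E
python3 -m inch '{"slide":[[0,0,0.06],[0,0,0.04],[0,0,0]],"twist":[0,0,0],"fingers":[1,1,1]}'
python3 - <<'E'
from h import *
from plant import ctrl
go(PU,-.069,0,.0615,ctrl.sense())
E
```

```text
clock: 13.58
tool_pos: [0.4889, 0.1724, 0.068]
orientation: [-0.369, 3.118, 0.0]
wrist_force: [-0.4, 0.7, -5.6]
width: 0.0492
grasp_force: 38.5
twist -0.0 slide(after twist) [0.04 0.01 0.22] pose in frame [-67.7  -0.4  68. ] tilt [ 0.002  0.    -1.   ]
F frame [-0.3  0.8 -5.6] t 13.57 w 0.0492 g 38.5
clock: 13.95
tool_pos: [0.4882, 0.1724, 0.0639]
orientation: [-0.369, 3.119, 0.0]
wrist_force: [0.8, -0.3, -4.7]
width: 0.0495
grasp_force: 38.5
twist 0.0 slide(after twist) [0.02 0.01 0.08] pose in frame [-68.3  -0.3  63.9] tilt [ 0.  0. -1.]
F frame [ 0.7 -0.4 -4.7] t 13.95 w 0.0495 g 38.5
```

```bash
python3 -m inch '{"slide":[[0,0,0.04],[0,0,0.04],[0,0,0],[0,0,0]],"twist":[0,0,0,0],"fingers":[1,1,1,1]}'
python3 -m inch '{"slide":[[0,0,0.03],[0,0,0],[0,0,0]],"twist":[0,0,0],"fingers":[1,1,1]}'
```

```text
clock: 14.45
tool_pos: [0.4881, 0.1723, 0.0614]
orientation: [-0.369, 3.12, 0.0]
wrist_force: [1.4, 1.0, -3.5]
width: 0.0494
grasp_force: 38.6
clock: 14.82
tool_pos: [0.4884, 0.1724, 0.0612]
orientation: [-0.369, 3.119, -0.0]
wrist_force: [-2.7, 0.0, 6.3]
width: 0.0499
grasp_force: 39.5
```

```bash
python3 -m inch '{"slide":[[0,0,-0.01],[-0.15,0,0],[-0.15,0,0],[-0.15,0,0],[0,0,0]],"twist":[0,0,0,0,0],"fingers":[1,1,1,1,1]}'
python3 - <<'E'
from h import *
from plant import ctrl
go(PU,-.042,0,.0615,ctrl.sense())
E
python3 -m inch '{"slide":[[-0.15,0,0],[-0.15,0,0],[-0.1,0,0],[0,0,0]],"twist":[0,0,0,0],"fingers":[1,1,1,1]}'
python3 - <<'E'
from h import *
from plant import ctrl
s=ctrl.sense();go(PU,-.042,0,.0615,s);print(s["moment"])
E
```

```text
clock: 15.45
tool_pos: [0.5022, 0.1756, 0.0612]
orientation: [-0.369, 3.118, 0.0]
wrist_force: [1.8, 0.3, 4.3]
width: 0.0497
grasp_force: 39.4
twist -0.0 slide(after twist) [-0.4   0.01 -0.01] pose in frame [-54.   -0.4  61.2] tilt [ 0.002  0.    -1.   ]
F frame [ 1.8 -0.1  4.3] t 15.45 w 0.0497 g 39.4
clock: 15.95
tool_pos: [0.5134, 0.1783, 0.0612]
orientation: [-0.369, 3.119, 0.0]
wrist_force: [1.1, -0.2, 6.1]
width: 0.0499
grasp_force: 39.7
twist -0.0 slide(after twist) [-0.02  0.01 -0.01] pose in frame [-42.5  -0.4  61.2] tilt [ 0.001  0.    -1.   ]
F frame [ 1.  -0.5  6.1] t 15.95 w 0.0499 g 39.7
[-0.10811866 -0.14677393 -0.03178741]
```

```bash
python3 -m inch '{"slide":[[0,0,0],[0,0,0],[0,0,0],[0,0,-0.3],[0,0,-1],[0,0,-0.8],[0.6,0,0],[1,0,0],[1,0,0],[0.4,0,0],[0,0,0],[0,0,0]],"twist":[0,0,0,0,0,0,0,0,0,0,0,0],"fingers":[0.3,0,0,0,0,0,0,0,0.5,1,1,1]}'
python3 - <<'E'
from h import *
from plant import ctrl,cams
go(PU,-.105,0,.056,ctrl.sense())
for n in("top","scene"):
    c=cams.capture(n);P=cloud(c);hsv=cv2.cvtColor(c["image"],cv2.COLOR_RGB2HSV)
    m=(hsv[...,0]>7)&(hsv[...,0]<16)&(hsv[...,1]>180)&(hsv[...,2]>130)&(P[...,2]>.08)&(P[...,2]<.095)&(P[...,0]>.4)&(abs(P[...,1]-.16)<.1)
    r=rect(P[m]);a=np.radians(PU[2]);d=r[0]/1000-np.array(PU[:2]);print(r,m.sum(),"frame",d@[np.cos(a),np.sin(a)],d@[-np.sin(a),np.cos(a)])
cv2.imwrite("pics/e.png",cv2.resize(c["image"][120:270,310:470,::-1],(640,600),interpolation=2))
E
```

```text
clock: 17.45
tool_pos: [0.426, 0.1573, 0.1243]
orientation: [-0.369, 3.119, 0.0]
wrist_force: [-0.1, -0.6, 0.0]
width: 0.0123
grasp_force: 0.0
twist -0.0 slide(after twist) [-0.91  0.01  2.28] pose in frame [-132.3   -0.4  124.3] tilt [ 0.001  0.    -1.   ]
F frame [-0.2 -0.5  0. ] t 17.45 w 0.0123 g 0.0
(array([520.1, 178.8]), array([78.8, 50.2]), 12.8) 99 frame -0.03583452681950768 -0.0014753601668684758
(array([528. , 166.4]), array([73.2, 33.1]), 3.1) 71 frame -0.031047526960179254 -0.015376965554261345
```

View pics/e.png

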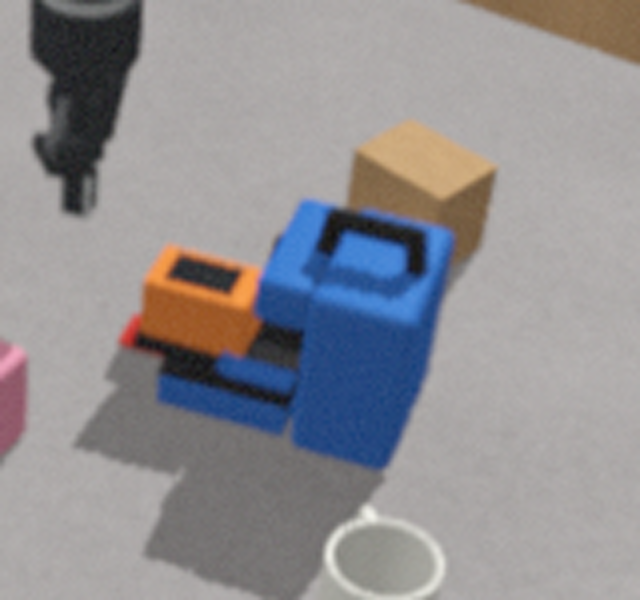

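The pack sits in the rail mouth at (205,305), square to the bay, with the gripper clear behind it. I lower the shut fingers and begin pushing.

```bash
python3 -m inch '{"slide":[[-0.3,0,0.5],[-0.3,0,0.9],[-0.3,0,0.8],[0,0,0.08],[-0.15,0,0],[-0.15,0,0],[-0.1,0,0],[0,0,0]],"twist":[0,0,0,0,0,0,0,0],"fingers":[1,1,1,1,1,1,1,1]}'
python3 - <<'E'
from h import *
from plant import ctrl
go(PU,-.090,0,.056,ctrl.sense())
E
python3 -m inch '{"slide":[[-0.1,0,0],[-0.1,0,0],[-0.1,0,0],[0,0,0]],"twist":[0,0,0,0],"fingers":[1,1,1,1]}'
python3 - <<'E'
from h import *
from plant import ctrl
go(PU,-.080,0,.056,ctrl.sense())
E
```

```text
clock: 18.55
tool_pos: [0.4638, 0.1664, 0.0559]
orientation: [-0.369, 3.119, 0.0]
wrist_force: [-0.6, -0.8, 0.1]
width: 0.0003
grasp_force: 0.0
twist 0.0 slide(after twist) [-0.12  0.01 -0.  ] pose in frame [-93.5  -0.4  55.9] tilt [ 0.001  0.    -1.   ]
F frame [-0.8 -0.6  0.1] t 18.55 w 0.0003 g 0.0
clock: 19.05
tool_pos: [0.4724, 0.1685, 0.0555]
orientation: [-0.369, 3.119, 0.0]
wrist_force: [0.9, 0.2, 0.8]
width: 0.0002
grasp_force: 0.0
twist 0.0 slide(after twist) [-0.16  0.01 -0.02] pose in frame [-84.7  -0.3  55.5] tilt [ 0.  0. -1.]
F frame [0.9 0.  0.8] t 19.05 w 0.0002 g 0.0
```

```bash
cat > f.py <<'E'
from h import *
from plant import ctrl
go(PU,0,0,.056,ctrl.sense())
E
python3 -m inch '{"slide":[[-0.1,0,0],[0,0,0]],"twist":[0,0],"fingers":[1,1]}' >/dev/null; python3 f.py
python3 -m inch '{"slide":[[-0.1,0,0],[0,0,0]],"twist":[0,0],"fingers":[1,1]}' >/dev/null; python3 f.py
python3 -m inch '{"slide":[[-0.1,0,0],[0,0,0]],"twist":[0,0],"fingers":[1,1]}' >/dev/null; python3 f.py
```

```text
twist 0.0 slide(after twist) [-2.72  0.01 -0.02] pose in frame [-81.7  -0.3  55.4] tilt [ 0.  0. -1.]
F frame [-0.  -0.2  1.3] t 19.3 w -0.0002 g 0.0
twist 0.0 slide(after twist) [-2.62  0.01 -0.02] pose in frame [-78.7  -0.3  55.4] tilt [ 0.  0. -1.]
F frame [-0.2  0.8  0.2] t 19.55 w 0.0001 g 0.0
twist 0.0 slide(after twist) [-2.52  0.01 -0.02] pose in frame [-75.6  -0.3  55.4] tilt [ 0.  0. -1.]
F frame [0.7 0.1 1.2] t 19.8 w 0.0002 g 0.0
```

```bash
for i in 1; do
python3 -m inch '{"slide":[[-0.1,0,0],[0,0,0]],"twist":[0,0],"fingers":[1,1]}' >/dev/null; python3 f.py
python3 -m inch '{"slide":[[-0.1,0,0],[0,0,0]],"twist":[0,0],"fingers":[1,1]}' >/dev/null; python3 f.py
python3 -m inch '{"slide":[[-0.1,0,0],[0,0,0]],"twist":[0,0],"fingers":[1,1]}' >/dev/null; python3 f.py; done
python3 - <<'E'
from h import *
from plant import cams
c=cams.capture("scene");cv2.imwrite("pics/f.png",cv2.resize(c["image"][120:270,310:470,::-1],(640,600),interpolation=2))
E
```

```text
twist 0.0 slide(after twist) [-2.42  0.01 -0.02] pose in frame [-72.6  -0.3  55.5] tilt [ 0.001  0.    -1.   ]
F frame [ 0.5 -0.7  1.4] t 20.05 w -0.0004 g 0.0
twist 0.0 slide(after twist) [-2.32  0.01 -0.02] pose in frame [-69.7  -0.3  55.4] tilt [ 0.  0. -1.]
F frame [-0.4 -0.3  1. ] t 20.3 w -0.0003 g 0.0
twist 0.0 slide(after twist) [-2.22  0.01 -0.02] pose in frame [-66.6  -0.3  55.4] tilt [ 0.  0. -1.]
F frame [0.3 0.6 1. ] t 20.55 w -0.0001 g 0.0
```

View pics/f.png

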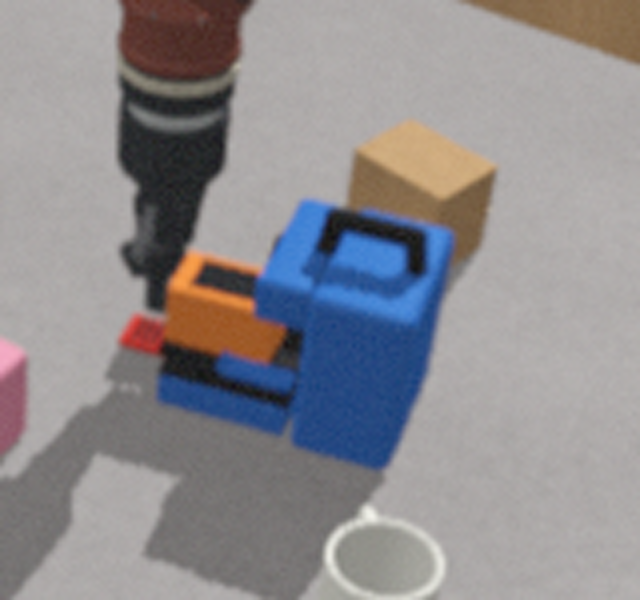

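The shut fingers are against the pack's rear at (165,300). The pack has advanced about 16 mm with no spring force yet, so the carriage is set toward the deep side.

```bash
for i in 1; do
python3 -m inch '{"slide":[[-0.07,0,0],[0,0,0]],"twist":[0,0],"fingers":[1,1]}' >/dev/null; python3 f.py
python3 -m inch '{"slide":[[-0.07,0,0],[0,0,0]],"twist":[0,0],"fingers":[1,1]}' >/dev/null; python3 f.py
python3 -m inch '{"slide":[[-0.07,0,0],[0,0,0]],"twist":[0,0],"fingers":[1,1]}' >/dev/null; python3 f.py
python3 -m inch '{"slide":[[-0.07,0,0],[0,0,0]],"twist":[0,0],"fingers":[1,1]}' >/dev/null; python3 f.py; done
```

```text
twist 0.0 slide(after twist) [-2.16  0.01 -0.02] pose in frame [-64.7  -0.3  55.4] tilt [ 0.  0. -1.]
F frame [-0.3  0.2  0.9] t 20.85 w -0.0001 g 0.0
twist 0.0 slide(after twist) [-2.09  0.01 -0.02] pose in frame [-62.6  -0.3  55.4] tilt [ 0.  0. -1.]
F frame [ 0.3 -0.5  1.4] t 21.1 w -0.0001 g 0.0
twist 0.0 slide(after twist) [-2.04  0.01 -0.02] pose in frame [-61.1  -0.2  55.3] tilt [-0.001 -0.    -1.   ]
F frame [-5.2  0.3  4.9] t 21.35 w -0.0001 g 0.0
twist 0.0 slide(after twist) [-1.97  0.01 -0.02] pose in frame [-59.1  -0.2  55.3] tilt [-0.001 -0.    -1.   ]
F frame [-5.9 -0.1  4.1] t 21.6 w -0.0 g 0.0
```

Plunger contact came at tool x ≈ -61.8, so home should be near tool x ≈ -44.

```bash
python3 -m inch '{"slide":[[-0.1,0,0],[-0.1,0,0],[-0.1,0,0],[0,0,0]],"twist":[0,0,0,0],"fingers":[1,1,1,1]}' >/dev/null; python3 f.py
python3 -m inch '{"slide":[[-0.06,0,0],[0,0,0]],"twist":[0,0],"fingers":[1,1]}' >/dev/null; python3 f.py
python3 -m inch '{"slide":[[-0.05,0,0],[0,0,0]],"twist":[0,0],"fingers":[1,1]}' >/dev/null; python3 f.py
```

```text
twist 0.0 slide(after twist) [-1.68  0.01 -0.03] pose in frame [-50.3  -0.2  55.2] tilt [-0.002 -0.    -1.   ]
F frame [-6.4  0.4  6.1] t 22.1 w -0.0003 g 0.0
twist 0.0 slide(after twist) [-1.62  0.01 -0.03] pose in frame [-48.7  -0.2  55.2] tilt [-0.002 -0.    -1.   ]
F frame [-8.   0.   6.1] t 22.35 w -0.0003 g 0.0
twist 0.0 slide(after twist) [-1.58  0.   -0.03] pose in frame [-47.3  -0.1  55.2] tilt [-0.002 -0.    -1.   ]
F frame [-8.8 -0.1  7.1] t 22.6 w 0.0002 g 0.0
```

```bash
cat > g.py <<'E'
from h import *
from plant import ctrl,cams
go(PU,0,0,.056,ctrl.sense())
c=cams.capture("scene");hsv=cv2.cvtColor(c["image"],cv2.COLOR_RGB2HSV)[120:270,310:470].astype(int)
m=((hsv[...,0]<6)|(hsv[...,0]>174))&(hsv[...,1]>150)&(hsv[...,2]>70);v,u=np.nonzero(m);print("tab",m.sum(),u.mean().round(2),v.mean().round(2))
E
python3 g.py
python3 -m inch '{"slide":[[-0.03,0,0],[0,0,0]],"twist":[0,0],"fingers":[1,1]}' >/dev/null; python3 g.py
python3 -m inch '{"slide":[[-0.03,0,0],[0,0,0]],"twist":[0,0],"fingers":[1,1]}' >/dev/null; python3 g.py
python3 -m inch '{"slide":[[-0.03,0,0],[0,0,0]],"twist":[0,0],"fingers":[1,1]}' >/dev/null; python3 g.py
```

```text
twist 0.0 slide(after twist) [-1.58  0.   -0.03] pose in frame [-47.3  -0.1  55.2] tilt [-0.002 -0.    -1.   ]
F frame [-8.8 -0.1  7.1] t 22.6 w 0.0002 g 0.0
tab 101 38.64 84.03
twist 0.0 slide(after twist) [-1.55  0.   -0.03] pose in frame [-46.5  -0.1  55.2] tilt [-0.002 -0.    -1.   ]
F frame [-9.1  0.2  6.4] t 22.9 w 0.0001 g 0.0
tab 104 38.79 84.05
twist 0.0 slide(after twist) [-1.52  0.01 -0.02] pose in frame [-45.6  -0.2  55.3] tilt [-0.002 -0.    -1.   ]
F frame [-8.9  0.4  7.4] t 23.2 w -0.0 g 0.0
tab 102 38.92 83.44
twist 0.0 slide(after twist) [-1.49  0.   -0.03] pose in frame [-44.8  -0.1  55.2] tilt [-0.003 -0.    -1.   ]
F frame [-9.6  0.8  7.3] t 23.5 w 0.0 g 0.0
tab 106 39.2 83.25
```

```bash
python3 -m inch '{"slide":[[-0.03,0,0],[0,0,0]],"twist":[0,0],"fingers":[1,1]}' >/dev/null; python3 g.py
python3 -m inch '{"slide":[[-0.02,0,0],[0,0,0]],"twist":[0,0],"fingers":[1,1]}' >/dev/null; python3 g.py
```

```text
twist 0.0 slide(after twist) [-1.46  0.   -0.03] pose in frame [-43.9  -0.1  55.2] tilt [-0.003 -0.    -1.   ]
F frame [-9.6  0.   6.9] t 23.8 w -0.0001 g 0.0
tab 104 39.54 82.5
twist 0.0 slide(after twist) [-1.45  0.   -0.03] pose in frame [-43.4  -0.1  55.2] tilt [-0.003 -0.001 -1.   ]
F frame [-8.7 -0.6  7.1] t 24.1 w -0.0002 g 0.0
tab 105 39.59 82.48
```

```bash
python3 -m inch '{"slide":[[-0.02,0,0],[0,0,0]],"twist":[0,0],"fingers":[1,1]}' >/dev/null; python3 g.py;  python3 -m inch '{"slide":[[0,0,0],[0,0,0]],"twist":[0,0],"fingers":[1,1]}' >/dev/null; python3 g.py
```

```text
twist 0.0 slide(after twist) [-1.43  0.   -0.03] pose in frame [-42.8  -0.1  55.2] tilt [-0.003 -0.    -1.   ]
F frame [-9.7 -0.3  6.8] t 24.4 w -0.0001 g 0.0
tab 108 39.84 82.56
twist 0.0 slide(after twist) [-1.43  0.   -0.03] pose in frame [-42.8  -0.1  55.2] tilt [-0.003 -0.    -1.   ]
F frame [-9.4  0.3  7.7] t 24.7 w -0.0001 g 0.0
tab 111 39.86 82.53
```

The tab has risen about 1.5 px and levelled off, which suggests it clicked. I'll ease back to see whether the pack holds.

```bash
python3 -m inch '{"slide":[[0.06,0,0],[0,0,0]],"twist":[0,0],"fingers":[1,1]}' >/dev/null; python3 g.py;  python3 -m inch '{"slide":[[0.08,0,0],[0,0,0]],"twist":[0,0],"fingers":[1,1]}' >/dev/null; python3 g.py
```

```text
twist 0.0 slide(after twist) [-1.46  0.01 -0.03] pose in frame [-43.7  -0.2  55.2] tilt [-0.001 -0.    -1.   ]
F frame [-5.8  0.7  2.4] t 25.0 w -0.0001 g 0.0
tab 107 39.78 81.93
twist -0.0 slide(after twist) [-1.51  0.01 -0.02] pose in frame [-45.3  -0.4  55.5] tilt [ 0.001  0.    -1.   ]
F frame [-0.4 -0.6  0.7] t 25.3 w -0.0003 g 0.0
tab 107 39.64 82.43
```

The force falls to zero within 2.5 mm, so the catch is holding the pack. I back away and check.

```bash
python3 -m inch '{"slide":[[0.2,0,0],[0.6,0,0],[1,0,-0.2],[1,0,-1],[1,0,-1],[0,0,-1],[0,0,-1],[0,0,0],[0,0,0]],"twist":[0,0,0,0,0,0,0,0,0],"fingers":[1,1,1,1,1,0.5,0.5,0.5,0.5]}'
python3 - <<'E'
from h import *
from plant import cams
c=cams.capture("top");P=cloud(c);hsv=cv2.cvtColor(c["image"],cv2.COLOR_RGB2HSV)
a=np.radians(PU[2]);d=P[...,:2]-np.array(PU[:2]);x=d@[np.cos(a),np.sin(a)]
m=(hsv[...,0]>7)&(hsv[...,0]<16)&(hsv[...,1]>180)&(P[...,2]>.08)&(P[...,2]<.095)&(P[...,0]>.4)&(abs(P[...,1]-.16)<.1)
r=((hsv[...,0]<6)|(hsv[...,0]>174))&(hsv[...,1]>180)&(P[...,0]>.43)&(abs(P[...,1]-.17)<.06)&(P[...,2]<.05)
print("body rear x",np.percentile(x[m],[1,5]),m.sum(),"tab z",np.median(P[r][:,2]),"x",np.percentile(x[r],[2,98]),np.percentile(P[r][:,2],[10,90]))
c=cams.capture("scene");cv2.imwrite("pics/g.png",cv2.resize(c["image"][120:320,240:470,::-1],(690,600),interpolation=2))
E
```

```text
clock: 26.48
tool_pos: [0.3991, 0.151, 0.1807]
orientation: [0.369, -3.119, -0.0]
wrist_force: [-0.3, -0.5, -0.1]
width: 0.0424
grasp_force: 0.0
body rear x [-0.03428414 -0.03336349] 108 tab z 0.03119688728623648 x [-0.08867649 -0.03555144] [0.02453909 0.04004677]
```

View pics/g.png

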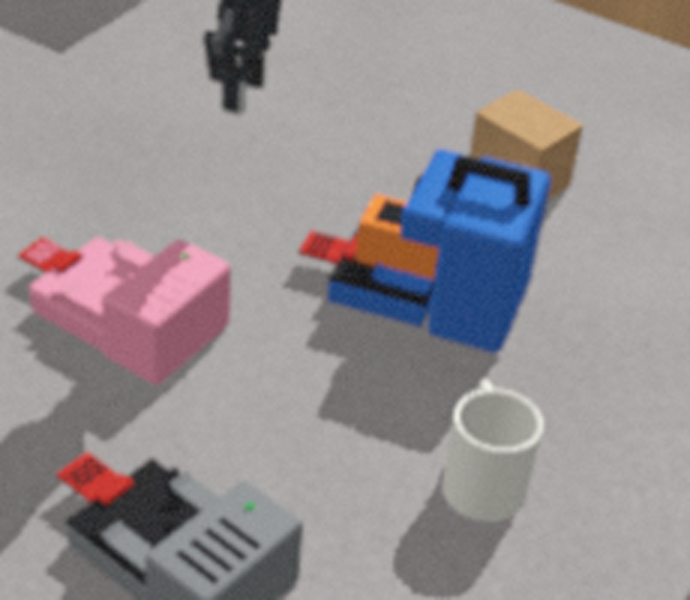

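The pack stays in the bay at (395,235), the red tab behind it at (325,247) is up, the gripper is clear, and the mug and carton have not moved. Handing in.

```bash
python3 -c "
from plant import hand_in
print(hand_in())"
```

```text
the job is handed in; nothing more can be done
None
```

The battery pack is latched home in the blue pump's bay: the red catch is up behind it and holds against the plunger. The gripper has let go and stands clear, and the job was handed in at about 26.5 s, within the 64 s limit.

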